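# Stack two ski-binding kits on their mounting jigs

### The arm

A 7-joint arm with a two-finger parallel gripper is mounted at the origin on the work surface. World frame = base frame: x ahead of the robot, y to its left, z up, the work surface at z = 0. Lengths are in m, angles in rad, forces in N, time in s.
With the tool pointing down it reaches from about 0.4 to 0.85 m from the base axis. Payload 4.5 kg.
Tool frame: the origin (TCP) lies where the fingers leave the gripper's body, on its centre line; the fingertips stand 64 mm ahead of it and the grasp point (between the pads) lies 45 mm ahead of it; z points along the fingers, y is the line along which they close (so a half turn about z gives the same grasp; the last joint's range is limited). The gripper opens to 88 mm and grips with 3 to 60 N. Pads are 18 mm wide; open, the fingers measure 123 mm over their backs; the gripper's body (75 mm by 187 mm) begins 45 mm behind the grasp point.
Start: joints at [0.034, 0.689, -0.195, 1.565, 0.157, 0.902, -0.215], TCP at [0.625, 0, 0.303] pointing down, gripper open.
Joint ranges: [-3.01, 3.01], [-0.46, 2.08], [-1.47, 1.51], [0.13, 2.56], [-1, 4.14], [0.04, 2.09], [-2.66, 2.66]. Speed limits (rad/s): [2.57, 2.57, 3.14, 3.14, 3.14, 3.14, 3.14].

### API

Orientations are given as a unit quaternion [x, y, z, w].
In Python, from plant import r gives the robot as it stands.
- The arm moves only by the tool play_rows, never from a script. Its arguments are lists of equal length, an entry for each row: "translation": the shift along the tool's x, y, z in m, a list of three; "delta_rot": the turn, a rotation vector about the tool's x, y, z in degrees, a list of three; "grip": the opening, from -1 (shut) to 1 (fully open). In form: {"translation": [[x, y, z], ...], "delta_rot": [[rx, ry, rz], ...], "grip": [grip, ...]}. A call has 1 to 20 rows; each row shifts and turns the commanded pose from where the row before left it, along the tool's axes as they then stand; what a row does not reach is not made up. A row lasts 1/8 s, in which the tool goes at most 62.5 mm and 10.7 degrees, less where a joint would pass 70% of its speed; a pose out of reach is approached as far as the arm can. A call with a gripper value outside its range is refused whole. The fingers move at their own pace and stop on an object; "squeeze" is the grip in N (left out, the last holds). Time passes only in rows, so rows that do not move let the fingers close. It gives the time, the measured TCP pose, the force, the opening and the grip force at its end, in the units of the state.
- r.get_state(): the state, without advancing time (a new reading comes with each control period).
- r.snapshot(name): name is "scene" or "side" or "wrist"; returns the picture (384x512x3 uint8, blue, green, red); there is no depth.
- r.get_calibration(name): a dict with "intrinsics" (3x3 intrinsics, pixels), "eye" and "rotation" of the camera in the world. Camera axes: x right, y up, looking along -z (the intrinsics and any distortion apply to the point x, -y, -z); pixel columns grow to the right and rows downward; lengths in m; the calibration is good to about 2 mm. The wrist camera is an equidistant fisheye: a pixel r from the principal point sees the ray r / f radians off the axis. A picture is of the moment at which its call begins: read the wrist's pose just before it. get_calibration takes no time and is no camera call; for the wrist camera it gives the pose at the moment of the call.
- r.finish_job(): hands the job in; it is judged then, once.
Trained networks look in the newest picture that a camera, given by its name, has taken for a name from the list of things; names that differ only in an ending like _2 or _b are one class to them, and where a whole thing is asked for, a point or a joint stands for the part that bears it (a point fixed in the world has none). Each returns a list of dicts, best first, with "confidence" (0 to 1); they miss things now and then, are a little off and sometimes report something else, mostly with a low value. They report only what shows in the picture. A call takes as long as a camera call. They do not tell look-alikes from the thing itself.
- r.look_for(camera, target): "point" ([x, y, z] in m, in world coordinates, good to about 4 mm: the middle of the surface that is visible of it).
- r.silhouettes(camera, target): "pixels" (384x512 bool, what is visible of it).
The state is a dict: "clock": time; "q": joint angles; "qd": joint speeds; "joint_torque": joint torques, N m; "tool_pos": TCP position; "eef_rot": TCP orientation; "contact_force": force on the tool from outside, world axes, zero at the start; "moment": the same for the moment, N m; "opening": opening from 0.0 (shut) to 1.0 (fully open); "finger_force": force on a finger pad.
Only numpy, scipy, OpenCV 4.12 (cv2) and the standard library are available. Lean on these libraries where they do the work, as an engineer would, in place of code of your own. Each camera call takes 0.05 s, during which the arm holds its last target. There are 200 camera calls.

### The job

Stack the ski-binding parts on the two mounting jigs. On the blue jig lay the black lifter plate, on that the red shim, and on top the white toe piece; on the orange jig lay the yellow plate and on top the green heel piece. Every part should lie flat, centred on its jig's white outline and lengthwise in line with the jig (either end may face forward), and the jar, the brush and the screwdriver should be left where they are.

Things in the scene. Friction and masses are not known exactly. Their poses are not given: they have to be found in the camera images.
- toe_jig: Toe mounting jig: fixed flat blue block, 110 long (its x) x 76 wide (its y) x 12 high, with a thin white painted rectangle (about 95 x 61) on its flat top marking where the stack goes. Origin: centre of its underside, z up; the stack belongs over the origin, on the top face 12 mm above it. Sizes in mm.
- heel_jig: Heel mounting jig: fixed flat orange block, 110 long (its x) x 76 wide (its y) x 12 high, with a thin white painted rectangle (about 95 x 61) on its flat top marking where the stack goes. Origin: centre of its underside, z up; the stack belongs over the origin, on the top face 12 mm above it. Sizes in mm.
- toe_lifter: Toe lifter plate: flat black rectangular plate with four small steel-coloured screw spots on top, 90 long (its x) x 56 wide (its y) x 16 thick; loose, lies flat. Origin: centre of its underside, z up. Sizes in mm.
- heel_plate: Heel plate: flat yellow rectangular plate with four small steel-coloured screw spots on top, 90 long (its x) x 56 wide (its y) x 16 thick; loose, lies flat. Origin: centre of its underside, z up. Sizes in mm.
- shim: Shim: flat red rectangular plate with four small steel-coloured screw spots on top, 80 long (its x) x 50 wide (its y) x 12 thick; loose, lies flat. Origin: centre of its underside, z up. Sizes in mm.
- toe_piece: Toe piece: white housing, loose, upright. Base 80 long (x) x 44 wide (y) x 12 high; on its middle a white block 44 x 44 with vertical sides, to 38 above the underside, to grip across y; two small black wings at its -x end, to 30 high, within the base width. Origin: centre of its flat underside, z up. Sizes in mm.
- heel_piece: Heel piece: green housing, loose, upright, all rigid. Base 80 long (x) x 44 wide (y) x 12 high; on its middle a green block 50 x 44 with vertical sides, to 48 above the underside, to grip across y; a black lever slopes out at its +x end (to x = 54, to 46 high), a black heel cup at its -x end (to 28 high). Origin: centre of its flat underside, z up. Sizes in mm.
- screw_jar: Bystander: glass screw jar with white cap, 58 across, 62 high, standing loose. Origin: centre of its underside. Sizes in mm.
- base_brush: Bystander: hand brush lying bristles down, dark wooden back over copper-coloured bristles, 100 x 56 x 38 high, loose. Origin: centre of its underside. Sizes in mm.
- driver: Bystander: screwdriver with a blue handle lying loose beyond the jigs, roughly along y, under 40 high, some 200 long. Origin: on the bench under its length, its x along the shaft, handle to -x. Sizes in mm.
Mind the look-alikes: they are no part of the job. Leave any pink or purple look-alike of the toe_piece alone.

How it is judged:
By the outcome, as a careful person would: the job done as asked, in the order asked, and still so for the second after the job is handed in, with the robot touching nothing.
It also fails if it takes over 136 s, if anything falls off the work surface, if the arm or the gripper's body presses on something with over 40 N, if the wrist force passes 120 N, or if a joint passes its speed limit or range.

## Working session

There is one attempt and no reset: what is moved stays moved. The work goes in short steps, Python scripts to look and compute and a tool call to move; the robot and the scene stay as the last step left them, time stands still between calls to the robot, and variables do not carry over. Pictures are saved under pics/ and viewed, at most 14 in all, crops included, and the job is handed in when it is done.

Besides the shell and the picture viewer there is one more tool, called after ">>>" as name(argument=value, ...), one argument or row to a line, values as JSON. play_rows: Moves the arm, as the interface text tells. Its arguments: {"type":"object","properties":{"translation":{"type":"array","items":{"type":"array","items":{"type":"number"}}},"delta_rot":{"type":"array","items":{"type":"array","items":{"type":"number"}}},"grip":{"type":"array","items":{"type":"number"}},"squeeze":{"type":"number"}},"required":["translation","delta_rot","grip"]}

```bash
mkdir -p pics; ls; python3 - <<'E'
from plant import r
import cv2
s=r.get_state();print({k:s[k] for k in('clock','tool_pos','eef_rot','opening')})
for n in('scene','side','wrist'):
    cv2.imwrite(f'pics/{n}0.png',r.snapshot(n)); c=r.get_calibration(n); print(n,c)
    for t in('toe_jig','heel_jig','toe_lifter','heel_plate','shim','toe_piece','heel_piece','screw_jar','base_brush','driver'):
        print(t,[(([round(float(v),3) for v in d['point']]),round(d['confidence'],2)) for d in r.look_for(n,t)])
E
```

```text
pics
{'clock': 0.0, 'tool_pos': array([ 6.24488500e-01, -6.87929300e-05,  3.01921197e-01]), 'eef_rot': array([ 7.07107234e-01,  7.07105742e-01, -6.90969020e-04, -5.92602629e-04]), 'opening': 1.0012389498857246}
scene {'intrinsics': array([[486.55433031,   0.        , 261.39051607],
       [  0.        , 486.55433031, 196.24338322],
       [  0.        ,   0.        ,   1.        ]]), 'eye': array([ 1.24636072, -0.08402134,  1.29469496]), 'rotation': array([0.19690985, 0.15889412, 0.61511871, 0.74673165])}
toe_jig [([0.622, -0.112, 0.008], 0.83)]
heel_jig [([0.637, 0.313, 0.011], 0.88), ([0.456, -0.341, 0.015], 0.18)]
toe_lifter [([0.462, -0.027, 0.016], 0.71)]
heel_plate [([0.465, 0.178, 0.018], 0.75)]
shim [([0.453, -0.342, 0.014], 0.84)]
toe_piece [([0.518, 0.443, 0.03], 0.77), ([0.337, 0.27, 0.026], 0.76)]
heel_piece [([0.471, -0.169, 0.038], 0.6)]
screw_jar [([0.465, 0.319, 0.031], 0.18)]
base_brush [([0.467, 0.176, 0.015], 0.15)]
driver [([0.8, -0.124, 0.022], 0.71)]
side {'intrinsics': array([[432.65441994,   0.        , 255.05575136],
       [  0.        , 432.65441994, 186.63
[... 798 characters left out ...]
{'intrinsics': array([[297.31863964,   0.        , 253.0543963 ],
       [  0.        , 297.31863964, 193.25444269],
       [  0.        ,   0.        ,   1.        ]]), 'eye': array([0.62473655, 0.07836933, 0.38491034]), 'rotation': array([-1.52466753e-01, -2.30745057e-04, -3.42266192e-04,  9.88308514e-01])}
toe_jig [([0.619, -0.106, 0.011], 0.85), ([0.634, 0.092, 0.038], 0.35)]
heel_jig []
toe_lifter [([0.455, -0.011, 0.019], 0.74)]
heel_plate [([0.467, 0.174, 0.021], 0.87)]
shim [([0.452, -0.325, 0.009], 0.92)]
toe_piece [([0.314, 0.258, 0.019], 0.54)]
heel_piece []
screw_jar [([0.631, -0.268, 0.036], 0.57)]
base_brush [([0.634, 0.094, 0.037], 0.77)]
driver [([0.794, -0.086, 0.02], 0.64)]
```

```bash
python3 - <<'E'
import cv2
for n in('scene','side'):
    cv2.imwrite(f'pics/{n}0b.png',cv2.resize(cv2.imread(f'pics/{n}0.png'),(800,600)))
E
```

```text
(no output)
```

View pics/scene0b.png

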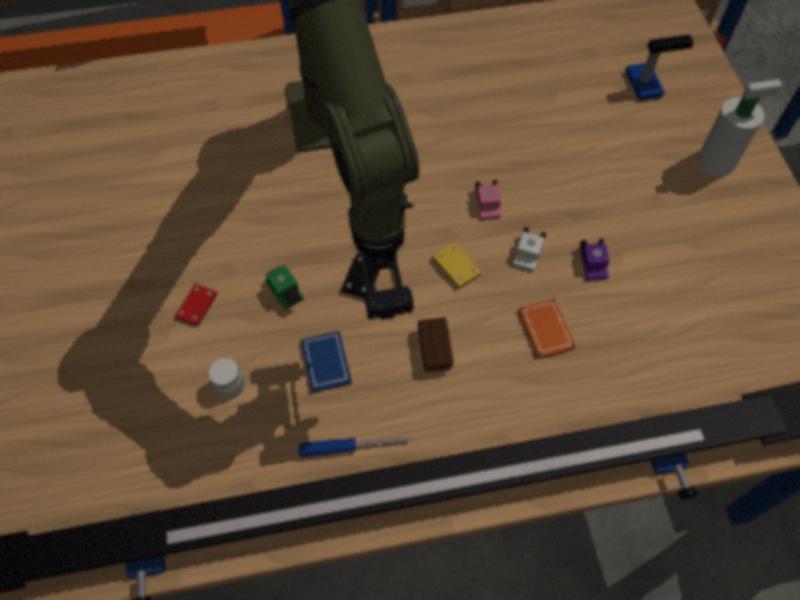

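View pics/side0b.png

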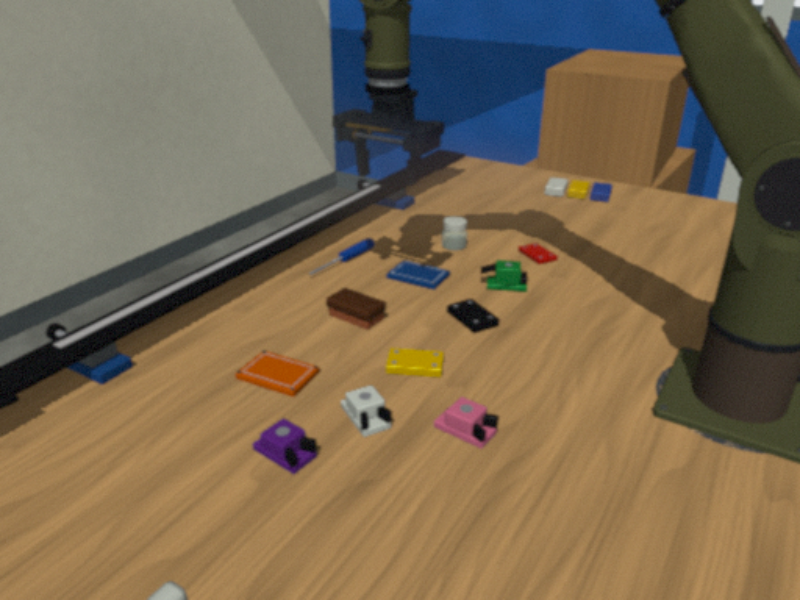

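View pics/wrist0.png

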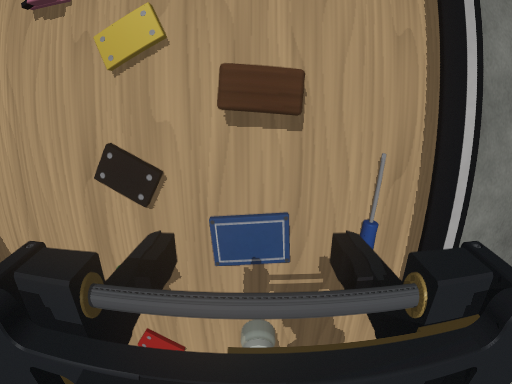

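The scene view (800 px wide) shows:
- **Toe jig (blue):** (326,360)
- **Heel jig (orange):** (547,327)
- **Lifter (black):** (360,275), partly under the gripper
- **Heel plate (yellow):** (456,264)
- **Shim (red):** (196,305)
- **Heel piece (green):** (284,287)
- **White toe piece:** (529,248)
- **Jar:** (226,377)
- **Brush:** (435,343)
- **Driver:** (350,446)

Things that could be taken for the toe piece are pink (488,200), purple (596,258) and white (529,248). I choose the white one. Next I'll survey with the wrist camera from two places.

>>> play_rows(
  translation=[
    [0.043,-0.018,0],
    [0.043,-0.018,0],
    [0.043,-0.018,0],
    [0.043,-0.018,0],
    [0.043,-0.018,0],
    [0.043,-0.018,0],
    [0.043,-0.018,0],
    [0,0,0],
    [0,0,0],
    [0,0,0],
  ],
  delta_rot=[
    [0,0,0],
    [0,0,0],
    [0,0,0],
    [0,0,0],
    [0,0,0],
    [0,0,0],
    [0,0,0],
    [0,0,0],
    [0,0,0],
    [0,0,0],
  ],
  grip=[1,1,1,1,1,1,1,1,1,1],
)

```text
clock: 2.9
tool_pos: [0.4999, 0.2993, 0.3027]
eef_rot: [0.708, 0.706, -0.0, 0.001]
contact_force: [0.0, -0.4, 0.4]
opening: 1.002
finger_force: 0.0
```

```bash
cat > cap.py <<'E'
from plant import r
import cv2,pickle,sys,numpy as np
P=('toe_jig','heel_jig','toe_lifter','heel_plate','shim','toe_piece','heel_piece')
def cap(cam,tag,names=P):
    cal=r.get_calibration(cam); img=r.snapshot(cam); cv2.imwrite(f'pics/{tag}.png',img)
    d=dict(cal=cal,cam=cam,img=img,sil={})
    for n in names: d['sil'][n]=[(x['confidence'],x['pixels']) for x in r.silhouettes(cam,n) if x['confidence']>.2]
    pickle.dump(d,open(f'{tag}.pkl','wb'))
    for n,v in d['sil'].items(): print(tag,n,[(round(c,2),int(m.sum()),np.argwhere(m).mean(0).round().astype(int)[::-1].tolist()) for c,m in v if m.any()])
if __name__=='__main__':
    cap(sys.argv[1],sys.argv[2]); s=r.get_state(); print(s['clock'],s['tool_pos'],s['eef_rot'])
E
python3 cap.py wrist w1; python3 cap.py side s1
```

```text
w1 toe_jig []
w1 heel_jig [(0.82, 4392, [350, 152])]
w1 toe_lifter [(0.78, 1136, [223, 338])]
w1 heel_plate [(0.96, 2430, [227, 248])]
w1 shim []
w1 toe_piece [(0.97, 2534, [255, 44]), (0.86, 1988, [123, 182]), (0.7, 2372, [217, 142])]
w1 heel_piece []
3.3 [0.49913021 0.30081189 0.30274358] [7.07226147e-01 7.06987393e-01 3.93246213e-05 3.02807852e-05]
s1 toe_jig [(0.59, 442, [268, 175])]
s1 heel_jig [(0.87, 964, [178, 238])]
s1 toe_lifter [(0.76, 396, [303, 202])]
s1 heel_plate [(0.82, 646, [266, 231]), (0.34, 312, [291, 149])]
s1 shim [(0.66, 171, [344, 162])]
s1 toe_piece [(0.85, 866, [300, 270]), (0.65, 703, [235, 263]), (0.57, 886, [184, 285]), (0.36, 306, [291, 149])]
s1 heel_piece [(0.63, 459, [324, 176])]
3.7 [0.49898336 0.30105251 0.30273468] [ 7.07090533e-01  7.07123028e-01  2.07910106e-05 -2.49885566e-06]
```

View pics/w1.png

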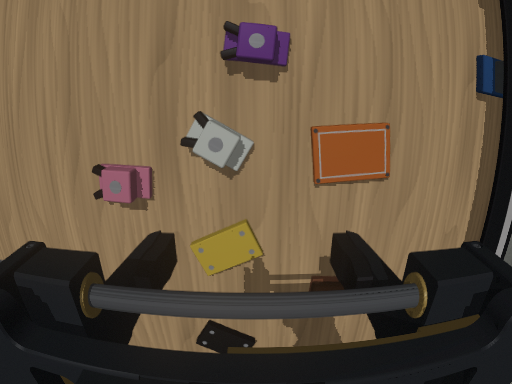

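>>> play_rows(
  translation=[
    [-0.05,0,0],
    [-0.05,0,0],
    [-0.05,0,0],
    [-0.05,0,0],
    [-0.05,0,0],
    [-0.05,0,0],
    [-0.05,0,0],
    [-0.05,0,0],
    [-0.05,0,0],
    [-0.05,0,0],
    [-0.05,0,0],
    [0,0,0],
    [0,0,0],
    [0,0,0],
  ],
  delta_rot=[
    [0,0,0],
    [0,0,0],
    [0,0,0],
    [0,0,0],
    [0,0,0],
    [0,0,0],
    [0,0,0],
    [0,0,0],
    [0,0,0],
    [0,0,0],
    [0,0,0],
    [0,0,0],
    [0,0,0],
    [0,0,0],
  ],
  grip=[1,1,1,1,1,1,1,1,1,1,1,1,1,1],
)

```text
clock: 5.45
tool_pos: [0.4994, -0.2471, 0.3028]
eef_rot: [0.706, 0.708, 0.0, -0.0]
contact_force: [0.1, -0.1, 0.4]
opening: 1.001
finger_force: 0.0
```

```bash
python3 cap.py wrist w2; python3 cap.py scene c2
```

```text
w2 toe_jig [(0.62, 4739, [346, 62])]
w2 heel_jig [(0.26, 1276, [455, 82])]
w2 toe_lifter [(0.63, 599, [224, 6])]
w2 heel_plate []
w2 shim [(0.71, 1954, [219, 229])]
w2 toe_piece []
w2 heel_piece [(0.95, 2668, [216, 101])]
5.85 [ 0.49906086 -0.24874088  0.30276069] [7.06934441e-01 7.07279079e-01 1.31225243e-05 1.49120198e-05]
c2 toe_jig [(0.71, 860, [208, 231])]
c2 heel_jig [(0.73, 852, [349, 210]), (0.7, 648, [278, 220]), (0.42, 338, [339, 159])]
c2 toe_lifter [(0.76, 477, [231, 177])]
c2 heel_plate [(0.63, 476, [292, 170])]
c2 shim [(0.6, 421, [125, 195])]
c2 toe_piece [(0.8, 380, [338, 160]), (0.68, 393, [381, 166])]
c2 heel_piece [(0.89, 415, [182, 183])]
6.25 [ 0.49900395 -0.24900998  0.30271256] [7.07115593e-01 7.07097969e-01 2.70869166e-05 2.84781298e-07]
```

View pics/w2.png

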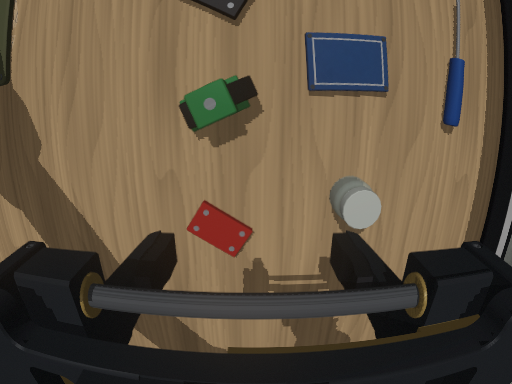

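```bash
cat > fit.py <<'E'
import numpy as np,cv2,pickle
from scipy.optimize import minimize
from scipy.spatial.transform import Rotation as R
def box(x0,x1,w,z0,z1):
    g=np.array([(x,y,z) for x in (x0,x1) for y in (-w/2,w/2) for z in (z0,z1)])
    return g/1000
M={'toe_jig':[box(-55,55,76,0,12)],'heel_jig':[box(-55,55,76,0,12)],'toe_lifter':[box(-45,45,56,0,16)],'heel_plate':[box(-45,45,56,0,16)],
'shim':[box(-40,40,50,0,12)],'toe_piece':[box(-40,40,44,0,12),box(-22,22,44,0,38),box(-38,-22,44,12,28)],
'heel_piece':[box(-40,40,44,0,12),box(-25,25,44,0,48),box(-38,-25,40,12,28),np.vstack([box(25,30,20,12,46),box(48,54,20,38,46)])]}
def proj(cal,cam,P):
    c=R.from_quat(cal['rotation']).inv().apply(np.atleast_2d(P)-cal['eye'])*[1,-1,-1]; K=cal['intrinsics']
    if cam=='wrist':
        rr=np.hypot(c[:,0],c[:,1]); th=np.arctan2(rr,c[:,2]); u=c[:,:2]/rr[:,None]*th[:,None]
    else: u=c[:,:2]/c[:,2:]
    return u*K[0,0]+K[:2,2]
def ray(cal,cam,uv):
    K=cal['intrinsics']; d=(np.atleast_2d(uv)-K[:2,2])/K[0,0]
    if cam=='wrist':
        th=np.linalg.norm(d,axis=1,keepdims=True); v=np.hstack([d/th*np.sin(th),np.cos(th)])
    else: v=np.hstack([d,np.ones((len(d),1))])
    return R.from_quat(cal['rotation']).apply(v*[1,-1,-1])
def render(name,p,cal,cam,S=4):
    m=np.zeros((384*S,512*S),np.uint8); T=R.from_euler('z',p[2])
    for b in M[name]:
        u=proj(cal,cam,T.apply(b)+[p[0],p[1],p[3]]); h=cv2.convexHull((((u+.5)*S-.5)*16).round().astype(np.int32))
        cv2.fillConvexPoly(m,h,255,shift=4)
    return cv2.resize(m,(512,384),interpolation=cv2.INTER_AREA)/255.
def fit(name,views,p0,zfree=True):
    "views: (cal,cam,mask,weight)"
    def f(q):
        p=q if zfree else [*q,p0[3]]; e=0
        for cal,cam,m,w in views:
            a=render(name,p,cal,cam); e+=w*(1-np.minimum(a,m).sum()/np.maximum(a,m).sum())
        return e/sum(v[3] for v in views)
    n=4 if zfree else 3; best=None
    for dy in (-.4,0,.4):
        x0=np.array([p0[0],p0[1],p0[2]+dy,p0[3]])[:n]
        sim=np.vstack([x0]+[x0+d for d in np.diag([.008,.008,.2,.008])[:n,:n]])
        s=minimize(f,x0,method='Nelder-Mead',options=dict(initial_simplex=sim,xatol=2e-4,fatol=1e-4,maxiter=150))
        if best is None or s.fun<best.fun: best=s
    return best.x,best.fun
E
cat > run1.py <<'E'
from fit import *
D={k:pickle.load(open(k+'.pkl','rb')) for k in('w1','w2','s1','c2')}
w0=cv2.imread('pics/wrist0.png'); cal0={'intrinsics':D['w1']['cal']['intrinsics'],'eye':np.array([.62473655,.07836933,.38491034]),'rotation':np.array([-1.52466753e-01,-2.30745057e-04,-3.42266192e-04,9.88308514e-01])}
def comp(mask,pt,roi):
    m=np.zeros((384,512),np.uint8); x0,y0,x1,y1=roi; m[y0:y1,x0:x1]=mask[y0:y1,x0:x1]
    n,l,s,c=cv2.connectedComponentsWithStats(m); k=1+np.argmax(s[1:,4]); q=np.argwhere(l==k)[:,::-1]
    o=np.zeros((384,512),np.uint8); cv2.fillConvexPoly(o,cv2.convexHull(q.astype(np.int32)),1); return o.astype(float)
dark=(w0.max(2)<75).astype(np.uint8); blue=((w0[...,0]>w0[...,2]*1.3)&(w0[...,0]>50)).astype(np.uint8)
def view(k,n,px=None,w=1):
    L=[m for c,m in D[k]['sil'][n]]
    m=L[0] if px is None else min(L,key=lambda m:np.hypot(*(np.argwhere(m).mean(0)[::-1]-px)))
    return (D[k]['cal'],D[k]['cam'],m.astype(float),w)
lw=comp(dark,None,(90,140,168,210)); tj=comp(blue,None,(205,205,295,270))
print(lw.sum(),tj.sum())
V={'toe_jig':([view('w2','toe_jig',(346,62)),(cal0,'wrist',tj,1)],[view('c2','toe_jig',None,.4),view('s1','toe_jig',None,.3)],(.62,-.107,1.57)),
'heel_jig':([view('w1','heel_jig')],[view('c2','heel_jig',(349,210),.4),view('s1','heel_jig',None,.3)],(.63,.315,1.6)),
'toe_lifter':([(cal0,'wrist',lw,1)],[view('c2','toe_lifter',None,.4),view('s1','toe_lifter',None,.3)],(.455,-.01,2.6)),
'heel_plate':([view('w1','heel_plate')],[view('c2','heel_plate',None,.4),view('s1','heel_plate',None,.3)],(.46,.178,.4)),
'shim':([view('w2','shim')],[view('c2','shim',None,.4),view('s1','shim',None,.3)],(.45,-.338,2.6)),
'toe_piece':([view('w1','toe_piece',(217,142))],[view('c2','toe_piece',(338,160),.4),view('s1','toe_piece',(235,263),.3)],(.445,.325,-.5)),
'heel_piece':([view('w2','heel_piece')],[view('c2','heel_piece',None,.4),view('s1','heel_piece',None,.3)],(.46,-.16,.4))}
for n,(a,b,p) in V.items():
    x,e=fit(n,a+b,[*p,0.]); y,e2=fit(n,a,[x[0],x[1],x[2],0.],False); z,e3=fit(n,b,[x[0],x[1],x[2],0.],False)
    print(n,'all',x.round(4),round(e,3),'wrist',y.round(4),round(e2,3),'ext',z.round(4),round(e3,3))
E
time python3 run1.py
```

```text
2563.0 2356.0
toe_jig all [ 6.2060e-01 -1.1030e-01  3.2036e+00 -3.0000e-04] 0.196 wrist [ 0.6205 -0.11    3.2034] 0.22 ext [ 0.6198 -0.1129  3.2215] 0.11
heel_jig all [ 6.3280e-01  3.1420e-01  3.2371e+00 -2.2000e-03] 0.059 wrist [0.6322 0.315  3.2394] 0.031 ext [0.6323 0.3116 3.2528] 0.073
toe_lifter all [ 4.4900e-01 -1.4400e-02  2.6352e+00 -2.6000e-03] 0.08 wrist [ 0.4501 -0.0136  2.6376] 0.033 ext [ 0.4514 -0.0164  2.6388] 0.141
heel_plate all [ 0.4612  0.1742  0.4328 -0.0019] 0.071 wrist [0.4611 0.1757 0.425 ] 0.047 ext [0.4614 0.1731 0.4176] 0.091
shim all [ 0.4511 -0.3438  2.5738 -0.005 ] 0.1 wrist [ 0.4514 -0.3409  2.5746] 0.057 ext [ 0.4554 -0.343   2.5569] 0.161
toe_piece all [ 0.4553  0.3275 -0.5329 -0.003 ] 0.079 wrist [ 0.4556  0.3285 -0.5311] 0.052 ext [ 0.4563  0.3254 -0.5442] 0.099
heel_piece all [ 0.4495 -0.1697  0.4201 -0.0015] 0.081 wrist [ 0.4497 -0.1695  0.4154] 0.045 ext [ 0.45   -0.1717  0.3813] 0.109
real	1m28.565s
user	1m51.896s
sys	1m34.669s
```

Seven fits agree with the text, with undersides within 5 mm of the bench. The toe jig mask from the first view was poor, so I'll refit it and check the toe piece choice in a crop.

```bash
cat > t.py <<'E'
from fit import *
d=pickle.load(open('w2.pkl','rb')); m=[m for c,m in d['sil']['toe_jig']][0].astype(float)
h=cv2.cvtColor(d['img'],cv2.COLOR_BGR2HSV); b=cv2.inRange(h,(100,70,30),(130,255,255)); b[:20]=0;b[110:]=0;b[:,:290]=0;b[:,405:]=0
hb=np.zeros((384,512),np.uint8); cv2.fillConvexPoly(hb,cv2.convexHull(cv2.findNonZero(b)),1); print(m.sum(),hb.sum())
for k in (m,hb.astype(float)): print(fit('toe_jig',[(d['cal'],'wrist',k,1)],[.6205,-.11,.06,0.],False))
# white outline corners -> plane z=.012
for tag,roi in (('w2',(295,25,400,100)),('w1',(305,115,398,190))):
    d=pickle.load(open(tag+'.pkl','rb')); x0,y0,x1,y1=roi; im=d['img'][y0:y1,x0:x1].astype(int)
    w=((im.min(2)>130)).astype(np.uint8); q=cv2.findNonZero(w).reshape(-1,2)+[x0,y0]
    v=ray(d['cal'],'wrist',q); e=d['cal']['eye']; P=e+v*((.012-e[2])/v[:,2:]); 
    print(tag,len(q),[(np.array(z).round(4).tolist() if not np.isscalar(z) else z) for z in cv2.minAreaRect((P[:,:2]*1000).astype(np.float32))])
d=pickle.load(open('w1.pkl','rb')); im=d['img'].copy()
for n,p in (('toe_piece',(.4556,.3285,-.531)),('heel_plate',(.4611,.1757,.425))):
    a=render(n,[*p,0],d['cal'],'wrist'); c,_=cv2.findContours((a>.5).astype(np.uint8),0,2); cv2.drawContours(im,c,-1,(255,0,255),1)
A=cv2.resize(im[80:290,150:310],(480,630-30))
d=pickle.load(open('w2.pkl','rb')); im=d['img'].copy()
for n,p in (('heel_piece',(.4497,-.1695,.4154)),('shim',(.4514,-.3409,2.5746)),('toe_jig',(.6205,-.11,.062))):
    a=render(n,[*p,0],d['cal'],'wrist'); c,_=cv2.findContours((a>.5).astype(np.uint8),0,2); cv2.drawContours(im,c,-1,(255,0,255),1)
B=cv2.resize(im[20:270,170:400],(320,348)); C=np.zeros((600,800,3),np.uint8); C[:,:480]=A; C[:348,480:]=B
cv2.imwrite('pics/chk1.png',C)
E
python3 t.py
```

```text
4739.0 4641
(array([ 0.62042197, -0.109853  ,  0.06569321]), np.float64(0.023494253851490288))
(array([ 0.621021  , -0.10974088,  0.04796134]), np.float64(0.026418400478277926))
w2 194 [[620.9616, -110.2844], [94.2865, 60.634], 3.7282450199127197]
w1 110 [[632.0416, 314.6228], [94.2748, 60.1745], 5.492777347564697]
```

View pics/chk1.png

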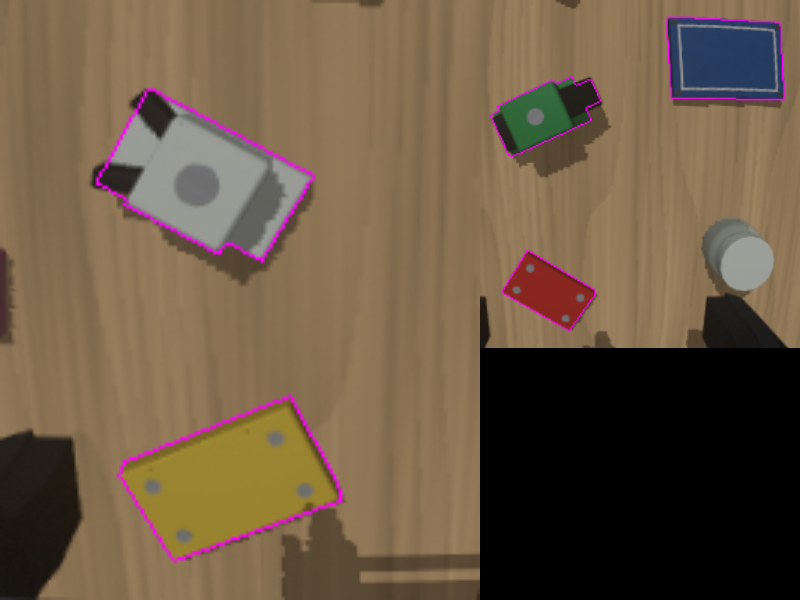

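The crop confirms the white toe piece, with black wings at its upper left, and the fitted outlines hug all the parts. The white outline rectangles measure 94 x 60.5 mm as given. Next is a move helper.

```bash
cat > go.py <<'E'
# go.py x y z phi_deg(closing axis): rotation needed and the shift in tool axes AFTER that rotation
import sys,numpy as np
from plant import r
from scipy.spatial.transform import Rotation as R
s=r.get_state(); x,y,z,phi=map(float,sys.argv[1:5])
T=R.from_quat(s['eef_rot']); yv=T.apply([0,1,0]); cur=np.degrees(np.arctan2(yv[1],yv[0]))
a=np.radians(phi); Y=np.array([np.cos(a),np.sin(a),0]); Z=np.array([0,0,-1.]); G=R.from_matrix(np.c_[np.cross(Y,Z),Y,Z])
print('clock',s['clock'],'cur phi',cur.round(2),'rotvec',(T.inv()*G).as_rotvec(degrees=True).round(2),'shift after',G.inv().apply(np.array([x,y,z])-s['tool_pos']).round(4),'q',np.round(s['q'],2))
E
python3 go.py .450 -.0136 .067 61.1
```

```text
clock 6.25 cur phi -0.0 rotvec [  0.   -0.  -61.1] shift after [0.1567 0.1824 0.2357] q [ 0.52  0.6  -0.23  1.77  0.18  0.79  0.2 ]
```

>>> play_rows(
  translation=[
    [0,0,0],
    [0,0,0],
    [0,0,0],
    [0,0,0],
    [0,0,0],
    [0,0,0],
    [0.026,0.03,0.02],
    [0.026,0.03,0.02],
    [0.026,0.03,0.02],
    [0.026,0.03,0.02],
    [0.026,0.031,0.02],
    [0.027,0.031,0.02],
    [0,0,0.02],
    [0,0,0],
    [0,0,0],
    [0,0,0],
  ],
  delta_rot=[
    [0,0,-10.2],
    [0,0,-10.2],
    [0,0,-10.2],
    [0,0,-10.2],
    [0,0,-10.2],
    [0,0,-10.1],
    [0,0,0],
    [0,0,0],
    [0,0,0],
    [0,0,0],
    [0,0,0],
    [0,0,0],
    [0,0,0],
    [0,0,0],
    [0,0,0],
    [0,0,0],
  ],
  grip=[1,1,1,1,1,1,1,1,1,1,1,1,1,1,1,1],
  squeeze=30,
)

```text
clock: 8.25
tool_pos: [0.45, -0.0144, 0.1634]
eef_rot: [0.25, 0.968, 0.0, 0.001]
contact_force: [1.3, 0.5, 0.1]
opening: 1.001
finger_force: 0.0
```

```bash
python3 go.py .450 -.0136 .067 61.1; python3 - <<'E'
from cap import *
cap('wrist','w3',['toe_lifter'])
E
```

```text
clock 8.25 cur phi 61.01 rotvec [ 0.05  0.08 -0.09] shift after [0.0004 0.0007 0.0964] q [ 0.07  0.74 -0.23  2.2   0.63  0.26  0.35]
w3 toe_lifter [(0.63, 7140, [254, 193])]
```

View pics/w3.png

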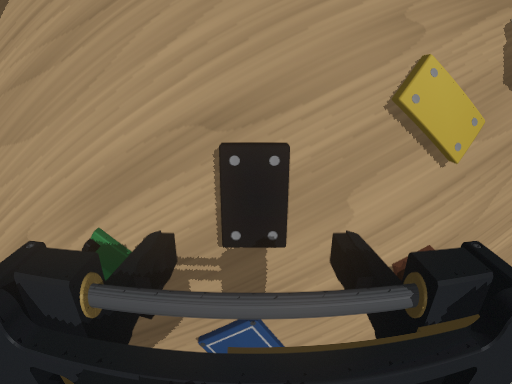

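The lifter is square between the fingers at pixels (220..290, 143..247). Now I'll descend and grip it.

>>> play_rows(
  translation=[
    [0,0.001,0.03],
    [0,0,0.03],
    [0,0,0.02],
    [0,0,0.016],
    [0,0,0],
    [0,0,0],
    [0,0,0],
    [0,0,0],
    [0,0,0],
    [0,0,0],
    [0,0,0],
    [0,0,0],
  ],
  delta_rot=[
    [0,0,0],
    [0,0,0],
    [0,0,0],
    [0,0,0],
    [0,0,0],
    [0,0,0],
    [0,0,0],
    [0,0,0],
    [0,0,0],
    [0,0,0],
    [0,0,0],
    [0,0,0],
  ],
  grip=[1,1,1,1,1,1,0,0,0,0,0,0],
  squeeze=30,
)

```text
clock: 9.85
tool_pos: [0.4541, -0.0127, 0.0804]
eef_rot: [0.249, 0.968, -0.0, -0.0]
contact_force: [0.9, 2.1, 8.0]
opening: 0.5
finger_force: 4.0
```

```bash
python3 go.py .450 -.0136 .067 61.1; python3 - <<'E'
from fit import *
d=pickle.load(open('w3.pkl','rb'))
print(fit('toe_lifter',[(d['cal'],'wrist',d['sil']['toe_lifter'][0][1].astype(float),1)],[.45,-.0136,2.6376,0.],False))
E
```

```text
clock 9.85 cur phi 61.15 rotvec [-0.04 -0.04  0.05] shift after [ 0.0032 -0.0028  0.0134] q [-0.04  0.92 -0.05  2.21  1.26  0.04 -0.27]
(array([ 0.44989486, -0.01335723,  2.63306366]), np.float64(0.01967339466179041))
```

Two things went wrong. Joint 6 hit its lower limit this close to the base, so the tool stopped 13 mm high. Also, grip 0 only means half open. I'll open, lift, and take the plate nearer its outer end so I can drag it outward before the proper grasp.

>>> play_rows(
  translation=[
    [0,0,0],
    [0,0,0],
    [0,0,0],
    [0,0,-0.02],
    [0,0,-0.02],
    [-0.022,0,0],
    [0,0,0],
    [0,0,0],
    [0,0,0],
  ],
  delta_rot=[
    [0,0,0],
    [0,0,0],
    [0,0,0],
    [0,0,0],
    [0,0,0],
    [0,0,0],
    [0,0,0],
    [0,0,0],
    [0,0,0],
  ],
  grip=[1,1,1,1,1,1,1,1,1],
)

```text
clock: 10.98
tool_pos: [0.4718, -0.0237, 0.1194]
eef_rot: [0.249, 0.969, -0.002, -0.002]
contact_force: [0.0, 0.7, 0.7]
opening: 1.001
finger_force: 0.0
```

```bash
python3 go.py .4719 -.0257 .067 61.1; python3 - <<'E'
from cap import *
from fit import *
cap('wrist','w4',['toe_lifter'])
d=pickle.load(open('w4.pkl','rb'))
print(fit('toe_lifter',[(d['cal'],'wrist',d['sil']['toe_lifter'][0][1].astype(float),1)],[.45,-.0136,2.6376,0.],False))
E
```

```text
clock 10.975 cur phi 61.18 rotvec [-0.26 -0.16  0.08] shift after [-0.0011 -0.0017  0.0524] q [ 0.2   0.86 -0.41  2.14  1.05  0.36 -0.02]
w4 toe_lifter [(0.72, 11189, [253, 181])]
(array([ 0.45009439, -0.01207879,  2.63600863]), np.float64(0.020337768345554563))
```

>>> play_rows(
  translation=[
    [-0.001,-0.001,0.02],
    [0,0,0.018],
    [0,0,0.014],
    [0,0,0],
    [0,0,0],
  ],
  delta_rot=[
    [0,0,0],
    [0,0,0],
    [0,0,0],
    [0,0,0],
    [0,0,0],
  ],
  grip=[1,1,1,1,1],
)

```text
clock: 11.7
tool_pos: [0.4729, -0.0255, 0.068]
eef_rot: [0.249, 0.968, -0.002, -0.001]
contact_force: [-0.1, -0.7, 0.7]
opening: 1.0
finger_force: 0.0
```

```bash
python3 go.py .450 -.0125 .067 61.1
```

```text
clock 11.7 cur phi 61.12 rotvec [-0.21 -0.09  0.02] shift after [0.0263 0.0003 0.001 ] q [ 0.09  0.95 -0.22  2.15  1.25  0.19 -0.22]
```

Reached, with margin on joint 6. I'll slide inward along the plate between the straddling fingers to get nearer its centre.

>>> play_rows(
  translation=[
    [0.01,0,0],
    [0.01,0,0],
    [0,0,0],
    [0,0,0],
  ],
  delta_rot=[
    [0,0,0],
    [0,0,0],
    [0,0,0],
    [0,0,0],
  ],
  grip=[1,1,1,1],
)

```text
clock: 12.2
tool_pos: [0.4562, -0.0164, 0.0681]
eef_rot: [0.25, 0.968, -0.001, -0.001]
contact_force: [0.8, -0.5, -0.1]
opening: 1.0
finger_force: 0.0
```

```bash
python3 go.py .450 -.0125 .067 61.1
```

```text
clock 12.2 cur phi 61.07 rotvec [-0.18 -0.01 -0.03] shift after [0.0073 0.0004 0.0011] q [-0.01  0.95 -0.09  2.2   1.59  0.08 -0.59]
```

7 mm from centre is good enough. I'll grip, lift 6 cm, then check.

>>> play_rows(
  translation=[
    [0,0,0.001],
    [0,0,0],
    [0,0,0],
    [0,0,0],
    [0,0,0],
    [0,0,0],
    [-0.005,0,-0.02],
    [-0.005,0,-0.03],
    [-0.01,0,-0.03],
    [0,0,0],
    [0,0,0],
  ],
  delta_rot=[
    [0,0,0],
    [0,0,0],
    [0,0,0],
    [0,0,0],
    [0,0,0],
    [0,0,0],
    [0,0,0],
    [0,0,0],
    [0,0,0],
    [0,0,0],
    [0,0,0],
  ],
  grip=[-1,-1,-1,-1,-1,-1,-1,-1,-1,-1,-1],
  squeeze=35,
)

```text
clock: 13.58
tool_pos: [0.4729, -0.0256, 0.1407]
eef_rot: [0.25, 0.968, -0.002, 0.002]
contact_force: [-0.7, 0.6, -1.3]
opening: 0.632
finger_force: 35.0
```

```bash
python3 go.py .621 -.110 .15 93.6; python3 - <<'E'
from cap import *
from fit import *
cap('wrist','w5',['toe_lifter'])
d=pickle.load(open('w5.pkl','rb')); s=r.get_state(); z=s['tool_pos'][2]-.067
x,e=fit('toe_lifter',[(d['cal'],'wrist',d['sil']['toe_lifter'][0][1].astype(float),1)],[s['tool_pos'][0],s['tool_pos'][1],2.636,z],False)
T=__import__('scipy.spatial.transform',fromlist=['Rotation']).Rotation.from_quat(s['eef_rot'])
print(x,e,'in tool',T.inv().apply(np.array([x[0],x[1],z])-s['tool_pos']),s['opening'])
E
```

```text
clock 13.575 cur phi 61.04 rotvec [ -0.25   0.19 -32.56] shift after [-0.1425 -0.0935 -0.0093] q [ 0.23  0.83 -0.45  2.13  0.98  0.4   0.04]
w5 toe_lifter [(0.78, 15123, [253, 222])]
[ 0.46778454 -0.02297475  2.63602304] 0.14110027382319112 in tool [ 5.60032967e-03 -3.07163084e-05  6.69816618e-02] 0.6302460126941359
```

View pics/w5.png

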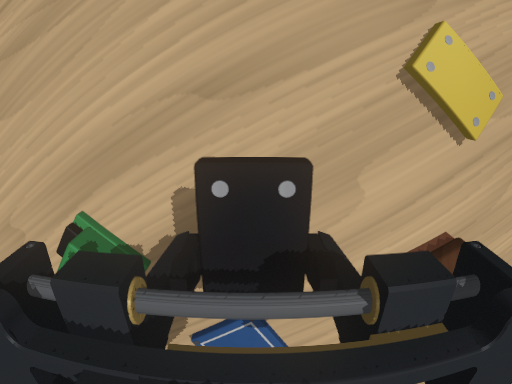

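The plate is held level at pixels (195..312, 157..290), about 7 mm along tool x from the grasp. I'll carry it over the blue jig.

>>> play_rows(
  translation=[
    [0,0,0],
    [0,0,0],
    [0,0,0],
    [0,0,0],
    [-0.0375,-0.0235,0],
    [-0.0375,-0.0235,0],
    [-0.0375,-0.0235,0],
    [-0.037,-0.023,0],
    [0,0,0],
    [0,0,0],
    [0,0,0],
    [0,0,0],
  ],
  delta_rot=[
    [0,0,-8.1],
    [0,0,-8.1],
    [0,0,-8.2],
    [0,0,-8.2],
    [0,0,0],
    [0,0,0],
    [0,0,0],
    [0,0,0],
    [0,0,0],
    [0,0,0],
    [0,0,0],
    [0,0,0],
  ],
  grip=[-1,-1,-1,-1,-1,-1,-1,-1,-1,-1,-1,-1],
)

```text
clock: 15.18
tool_pos: [0.628, -0.1085, 0.1421]
eef_rot: [-0.033, 0.999, -0.002, 0.001]
contact_force: [0.4, -0.3, -1.1]
opening: 0.627
finger_force: 35.0
```

```bash
python3 go.py .628 -.1096 .080 93.6
```

```text
clock 15.175 cur phi 93.75 rotvec [-0.28  0.13  0.15] shift after [ 0.0001 -0.0011  0.0621] q [ 0.47  1.01 -0.72  1.63  0.85  0.85  1.02]
```

>>> play_rows(
  translation=[
    [0,-0.001,0.02],
    [0,0,0.02],
    [0,0,0.016],
    [0,0,0.005],
    [0,0,0.001],
    [0,0,0],
    [0,0,0],
  ],
  delta_rot=[
    [0.3,0,0],
    [0,0,0],
    [0,0,0],
    [0,0,0],
    [0,0,0],
    [0,0,0],
    [0,0,0],
  ],
  grip=[-1,-1,-1,-1,-1,-1,-1],
)

```text
clock: 16.05
tool_pos: [0.6293, -0.1107, 0.0808]
eef_rot: [-0.032, 0.999, -0.005, 0.002]
contact_force: [0.4, 0.1, -0.9]
opening: 0.629
finger_force: 35.0
```

```bash
python3 go.py .628 -.1096 .080 93.6
```

```text
clock 16.05 cur phi 93.64 rotvec [-0.58  0.24  0.05] shift after [0.0013 0.0012 0.0008] q [ 0.44  1.09 -0.66  1.63  0.93  0.76  0.96]
```

>>> play_rows(
  translation=[
    [0.001,0.001,0],
    [0,0,0.001],
    [0,0,0.001],
    [0,0,0],
    [0,0,0],
  ],
  delta_rot=[
    [-0.5,0.2,0],
    [0,0,0],
    [0,0,0],
    [0,0,0],
    [0,0,0],
  ],
  grip=[-1,-1,-1,-1,-1],
)

```text
clock: 16.68
tool_pos: [0.628, -0.1099, 0.0788]
eef_rot: [-0.032, 0.999, -0.001, -0.0]
contact_force: [-2.1, -1.9, 6.2]
opening: 0.628
finger_force: 35.0
```

>>> play_rows(
  translation=[
    [0,0,0],
    [0,0,0],
    [0,0,0],
    [0,0,0],
    [0,0,-0.03],
    [0,0,-0.04],
    [0,0,-0.04],
    [0,0,-0.03],
    [0,0,0],
    [0,0,0],
  ],
  delta_rot=[
    [0,0,0],
    [0,0,0],
    [0,0,0],
    [0,0,0],
    [0,0,0],
    [0,0,0],
    [0,0,0],
    [0,0,0],
    [0,0,0],
    [0,0,0],
  ],
  grip=[1,1,1,1,1,1,1,1,1,1],
)

```text
clock: 17.92
tool_pos: [0.6274, -0.1099, 0.2172]
eef_rot: [-0.032, 0.999, -0.001, -0.001]
contact_force: [0.3, 0.4, -0.7]
opening: 1.001
finger_force: 0.0
```

```bash
cat > chk.py <<'E'
import sys
from cap import *
from fit import *
# chk.py tag name x y yaw z
tag,n=sys.argv[1:3]; p=list(map(float,sys.argv[3:7])); cap('wrist',tag,[n]); d=pickle.load(open(tag+'.pkl','rb'))
m=min((m for c,m in d['sil'][n]),key=lambda m:np.hypot(*(np.argwhere(m).mean(0)[::-1]-proj(d['cal'],'wrist',[p[0],p[1],p[3]+.01])[0])))
x,e=fit(n,[(d['cal'],'wrist',m.astype(float),1)],p,False); print(n,x.round(4),np.degrees(x[2]).round(1),round(e,3)); s=r.get_state(); print(s['clock'],s['tool_pos'].round(4))
E
python3 chk.py w6 toe_lifter .621 -.110 .062 .012; python3 go.py .4514 -.3409 .066 57.5
```

```text
w6 toe_lifter []
clock 18.025 cur phi 93.66 rotvec [-0.12 -0.15 36.16] shift after [ 0.0241 -0.2893  0.1506] q [ 0.5   0.92 -0.79  1.59  0.75  0.97  1.1 ]Traceback (most recent call last):
  File "chk.py", line 6, in <module>
    m=min((m for c,m in d['sil'][n]),key=lambda m:np.hypot(*(np.argwhere(m).mean(0)[::-1]-proj(d['cal'],'wrist',[p[0],p[1],p[3]+.01])[0])))
ValueError: min() iterable argument is empty
```

View pics/w6.png

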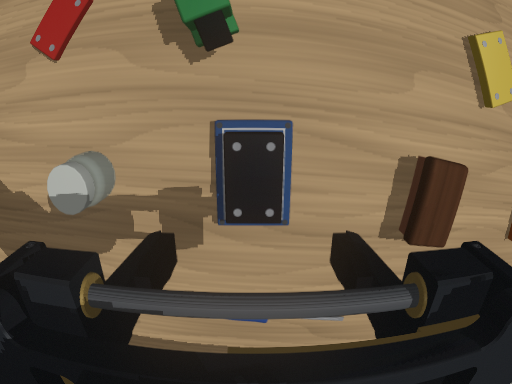

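The lifter lies on the blue jig at pixels (222..285, 130..223) with outline showing. The network missed it, so I'll measure it by colour.

```bash
cat > t2.py <<'E'
from fit import *
d=pickle.load(open('w6.pkl','rb')); im=d['img']; h=cv2.cvtColor(im,cv2.COLOR_BGR2HSV)
def big(b):
    n,l,s,c=cv2.connectedComponentsWithStats(b); return l==1+np.argmax(s[1:,4])
def hull(b):
    o=np.zeros((384,512),np.uint8); cv2.fillConvexPoly(o,cv2.convexHull(cv2.findNonZero(b.astype(np.uint8))),1); return o.astype(float)
roi=np.zeros((384,512),np.uint8); roi[112:232,205:300]=1
bl=big(cv2.inRange(h,(100,110,30),(130,255,255))*roi); bk=hull(big(((im.max(2)<65)&(h[...,1]<110)).astype(np.uint8)*roi)); J=hull(bl)
print(J.sum(),bk.sum())
print(fit('toe_jig',[(d['cal'],'wrist',J,1)],[.621,-.11,.062,0.],False)); print(fit('toe_lifter',[(d['cal'],'wrist',bk,1)],[.621,-.11,.062,.012],False))
E
python3 t2.py
```

```text
4601.0 5407.0
(array([ 0.62168428, -0.10915001,  0.06410348]), np.float64(0.42624716173478094))
(array([ 0.62201727, -0.11034085,  0.06302275]), np.float64(0.024356009217094687))
```

Lifter at (0.622, -0.110), 3.6°, so about 1 mm off. Next is the shim.

>>> play_rows(
  translation=[
    [0,0,0],
    [0,0,0],
    [0,0,0],
    [0,0,0],
    [0.003,-0.041,0],
    [0.003,-0.041,0],
    [0.004,-0.041,0],
    [0.004,-0.041,0],
    [0.004,-0.041,0],
    [0.003,-0.042,0],
    [0.003,-0.042,0.02],
    [0,0,0.03],
    [0,0,0],
    [0,0,0],
    [0,0,0],
  ],
  delta_rot=[
    [0,0,9],
    [0,0,9],
    [0,0,9.1],
    [0,0,9.1],
    [0,0,0],
    [0,0,0],
    [0,0,0],
    [0,0,0],
    [0,0,0],
    [0,0,0],
    [0,0,0],
    [0,0,0],
    [0,0,0],
    [0,0,0],
    [0,0,0],
  ],
  grip=[1,1,1,1,1,1,1,1,1,1,1,1,1,1,1],
)

```text
clock: 19.9
tool_pos: [0.4533, -0.3398, 0.1695]
eef_rot: [0.28, 0.96, -0.001, 0.001]
contact_force: [-0.1, -0.6, -0.2]
opening: 1.001
finger_force: 0.0
```

```bash
python3 chk.py w7 shim .4514 -.3409 2.5746 0;python3 go.py .4514 -.3409 .067 57.5
```

```text
w7 shim [(0.86, 5295, [251, 191])]
shim [ 0.4518 -0.341   2.5759] 147.6 0.027
20.0 [ 0.4529 -0.3401  0.1694]
clock 20.0 cur phi 57.5 rotvec [-0.06  0.11  0.  ] shift after [ 0.0009 -0.0015  0.1024] q [ 0.91  0.87 -0.61  1.84  0.77  0.68  0.85]
```

>>> play_rows(
  translation=[
    [0.001,-0.001,0.03],
    [0,0,0.03],
    [0,0,0.025],
    [0,0,0.017],
    [0,0,0],
    [0,0,0],
    [0,0,0],
    [0,0,0],
    [0,0,0],
    [0,0,0],
    [0,0,0],
    [0,0,0],
  ],
  delta_rot=[
    [0,0,0],
    [0,0,0],
    [0,0,0],
    [0,0,0],
    [0,0,0],
    [0,0,0],
    [0,0,0],
    [0,0,0],
    [0,0,0],
    [0,0,0],
    [0,0,0],
    [0,0,0],
  ],
  grip=[1,1,1,1,1,1,-1,-1,-1,-1,-1,-1],
  squeeze=35,
)

```text
clock: 21.5
tool_pos: [0.4508, -0.3408, 0.0666]
eef_rot: [0.28, 0.96, -0.001, 0.0]
contact_force: [-1.2, 0.1, 1.5]
opening: 0.567
finger_force: 35.0
```

```bash
python3 go.py .4518 -.341 .067 57.5; python3 - <<'E'
from plant import r
s=r.get_state(); print(s['opening']*88, s['contact_force'])
E
```

```text
clock 21.5 cur phi 57.45 rotvec [-0.07  0.03 -0.05] shift after [-0.0009  0.0003 -0.0004] q [ 0.83  1.02 -0.45  1.87  0.93  0.49  0.71]
49.91578495678204 [-1.15464007  0.07866613  1.53633431]
```

>>> play_rows(
  translation=[
    [0,0,-0.03],
    [0,0,-0.03],
    [0,0,-0.03],
    [0,0,0],
    [0,0,0],
    [0,0,0],
    [0,0,0],
    [-0.031,0.036,0],
    [-0.031,0.036,0],
    [-0.031,0.037,0],
    [-0.031,0.037,0],
    [-0.03,0.037,0],
    [-0.03,0.037,0],
    [0,0,0],
    [0,0,0],
    [0,0,0],
    [0,0,0],
  ],
  delta_rot=[
    [0,0,0],
    [0,0,0],
    [0,0,0],
    [0,0,-9],
    [0,0,-9],
    [0,0,-9],
    [0,0,-9.1],
    [0,0,0],
    [0,0,0],
    [0,0,0],
    [0,0,0],
    [0,0,0],
    [0,0,0],
    [0,0,0],
    [0,0,0],
    [0,0,0],
    [0,0,0],
  ],
  grip=[-1,-1,-1,-1,-1,-1,-1,-1,-1,-1,-1,-1,-1,-1,-1,-1,-1],
)

```text
clock: 23.62
tool_pos: [0.6203, -0.1112, 0.156]
eef_rot: [-0.03, 1.0, -0.001, -0.001]
contact_force: [-0.4, 0.4, -0.2]
opening: 0.559
finger_force: 35.0
```

```bash
python3 go.py .621 -.110 .0956 93.6;python3 - <<'E'
from plant import r
s=r.get_state(); print(s['opening']*88, s['contact_force'])
E
```

```text
clock 23.625 cur phi 93.44 rotvec [-0.11 -0.07 -0.16] shift after [-0.0008  0.0011  0.0604] q [ 0.49  0.99 -0.74  1.64  0.84  0.86  1.02]
49.18787928649318 [-0.43178387  0.40814997 -0.1735458 ]
```

>>> play_rows(
  translation=[
    [-0.001,0.001,0.02],
    [0,0,0.02],
    [0,0,0.013],
    [0,0,0.005],
    [0,0,0.002],
    [0,0,0.001],
    [0,0,0],
    [0,0,0],
  ],
  delta_rot=[
    [0,0,0],
    [0,0,0],
    [0,0,0],
    [0,0,0],
    [0,0,0],
    [0,0,0],
    [0,0,0],
    [0,0,0],
  ],
  grip=[-1,-1,-1,-1,-1,-1,-1,-1],
)

```text
clock: 24.62
tool_pos: [0.622, -0.1087, 0.0955]
eef_rot: [-0.031, 1.0, -0.001, 0.0]
contact_force: [0.5, 0.5, -0.0]
opening: 0.563
finger_force: 35.0
```

```bash
python3 go.py .621 -.110 .0946 93.6
```

```text
clock 24.625 cur phi 93.55 rotvec [-0.08  0.01 -0.05] shift after [ 0.001  -0.0012  0.0009] q [ 0.46  1.07 -0.69  1.65  0.92  0.77  0.96]
```

>>> play_rows(
  translation=[
    [0.001,-0.001,0],
    [0,0,0.001],
    [0,0,0.0005],
    [0,0,0],
    [0,0,0],
  ],
  delta_rot=[
    [0,0,0],
    [0,0,0],
    [0,0,0],
    [0,0,0],
    [0,0,0],
  ],
  grip=[-1,-1,-1,-1,-1],
)

```text
clock: 25.25
tool_pos: [0.6208, -0.11, 0.0946]
eef_rot: [-0.031, 1.0, -0.001, -0.0]
contact_force: [-1.3, -1.4, 6.6]
opening: 0.567
finger_force: 35.0
```

>>> play_rows(
  translation=[
    [0,0,0],
    [0,0,0],
    [0,0,0],
    [0,0,0],
    [0,0,-0.03],
    [0,0,-0.04],
    [0,0,-0.04],
    [0,0,-0.03],
    [0,0,0],
    [0,0,0],
  ],
  delta_rot=[
    [0,0,0],
    [0,0,0],
    [0,0,0],
    [0,0,0],
    [0,0,0],
    [0,0,0],
    [0,0,0],
    [0,0,0],
    [0,0,0],
    [0,0,0],
  ],
  grip=[1,1,1,1,1,1,1,1,1,1],
)

```text
clock: 26.5
tool_pos: [0.6203, -0.1099, 0.2327]
eef_rot: [-0.031, 1.0, -0.001, -0.001]
contact_force: [-0.7, -0.3, -0.3]
opening: 1.006
finger_force: 0.0
```

```bash
python3 chk.py w8 shim .621 -.110 .062 .028; python3 go.py .4556 .3285 .079 59.6
```

```text
w8 shim [(0.88, 4134, [253, 183])]
shim [ 0.6215 -0.1102  0.0529] 3.0 0.029
26.6 [ 0.6201 -0.1098  0.2321]
clock 26.6 cur phi 93.56 rotvec [-0.12 -0.15 33.96] shift after [0.3637 0.2948 0.1531] q [ 0.52  0.89 -0.81  1.6   0.74  0.99  1.1 ]
```

Shim at (0.6215, -0.110), 3°, which is good. Next is the white toe piece.

>>> play_rows(
  translation=[
    [0,0,0],
    [0,0,0],
    [0,0,0],
    [0,0,0],
    [0.0364,0.0295,0],
    [0.0364,0.0295,0],
    [0.0364,0.0295,0],
    [0.0364,0.0295,0],
    [0.0364,0.0295,0],
    [0.0364,0.0295,0],
    [0.0364,0.0295,0],
    [0.0364,0.0295,0],
    [0.0364,0.0295,0],
    [0.036,0.0293,0],
    [0,0,0.03],
    [0,0,0.03],
    [0,0,0],
    [0,0,0],
    [0,0,0],
  ],
  delta_rot=[
    [0,0,8.5],
    [0,0,8.5],
    [0,0,8.5],
    [0,0,8.5],
    [0,0,0],
    [0,0,0],
    [0,0,0],
    [0,0,0],
    [0,0,0],
    [0,0,0],
    [0,0,0],
    [0,0,0],
    [0,0,0],
    [0,0,0],
    [0,0,0],
    [0,0,0],
    [0,0,0],
    [0,0,0],
    [0,0,0],
  ],
  grip=[1,1,1,1,1,1,1,1,1,1,1,1,1,1,1,1,1,1,1],
)

```text
clock: 28.98
tool_pos: [0.4573, 0.3291, 0.1742]
eef_rot: [0.263, 0.965, 0.0, 0.0]
contact_force: [0.5, 0.9, -1.2]
opening: 0.995
finger_force: 0.0
```

```bash
python3 chk.py w9 toe_piece .4556 .3285 -.531 0;python3 go.py .4556 .3285 .076 59.6
```

```text
w9 toe_piece [(0.97, 5258, [118, 92]), (0.79, 4478, [394, 167]), (0.57, 4851, [250, 189])]
toe_piece [ 0.4541  0.3283 -0.5408] -31.0 0.049
29.075 [0.4572 0.329  0.1741]
clock 29.075 cur phi 59.53 rotvec [ 0.02  0.05 -0.07] shift after [ 0.0011 -0.0012  0.0981] q [-0.4   0.84 -0.52  1.85  0.68  0.64 -0.31]
```

View pics/w9.png

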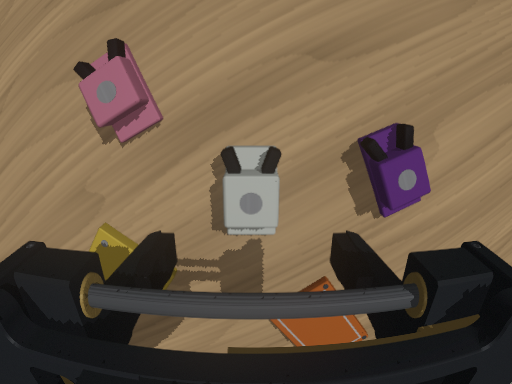

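The white toe piece is between the fingers at (250,190), with pink and purple clear to either side. I'll descend and grip.

>>> play_rows(
  translation=[
    [0.0015,-0.0012,0.03],
    [0,0,0.03],
    [0,0,0.025],
    [0,0,0.013],
    [0,0,0],
    [0,0,0],
    [0,0,0],
    [0,0,0],
    [0,0,0],
    [0,0,0],
    [0,0,0],
    [0,0,0],
  ],
  delta_rot=[
    [0,0,0],
    [0,0,0],
    [0,0,0],
    [0,0,0],
    [0,0,0],
    [0,0,0],
    [0,0,0],
    [0,0,0],
    [0,0,0],
    [0,0,0],
    [0,0,0],
    [0,0,0],
  ],
  grip=[1,1,1,1,1,1,-1,-1,-1,-1,-1,-1],
  squeeze=35,
)

```text
clock: 30.58
tool_pos: [0.4549, 0.3284, 0.0752]
eef_rot: [0.263, 0.965, -0.001, 0.0]
contact_force: [-0.3, 0.8, 1.3]
opening: 0.497
finger_force: 35.0
```

>>> play_rows(
  translation=[
    [0,0,-0.03],
    [0,0,-0.04],
    [0,0,-0.04],
    [0,0,-0.02],
    [0,0,0],
    [0,0,0],
    [0,0,0],
  ],
  delta_rot=[
    [0,0,0],
    [0,0,0],
    [0,0,0],
    [0,0,0],
    [0,0,0],
    [0,0,0],
    [0,0,0],
  ],
  grip=[-1,-1,-1,-1,-1,-1,-1],
)

```text
clock: 31.45
tool_pos: [0.4544, 0.3279, 0.2038]
eef_rot: [0.263, 0.965, -0.002, -0.001]
contact_force: [-0.7, -0.6, -1.8]
opening: 0.493
finger_force: 35.0
```

```bash
python3 go.py .621 -.110 .19 93.5
```

```text
clock 31.45 cur phi 59.56 rotvec [ -0.2   -0.09 -33.94] shift after [-0.1396 -0.4473  0.0138] q [-0.38  0.8  -0.57  1.84  0.64  0.7  -0.27]
```

>>> play_rows(
  translation=[
    [0,0,0],
    [0,0,0],
    [0,0,0],
    [0,0,0],
    [-0.014,-0.0447,0],
    [-0.014,-0.0447,0],
    [-0.014,-0.0447,0],
    [-0.014,-0.0447,0],
    [-0.014,-0.0447,0],
    [-0.014,-0.0447,0],
    [-0.014,-0.0447,0],
    [-0.014,-0.0447,0],
    [-0.014,-0.0447,0],
    [-0.014,-0.045,0],
    [0,0,0.03],
    [0,0,0.03],
    [0,0,0],
    [0,0,0],
    [0,0,0],
    [0,0,0],
  ],
  delta_rot=[
    [0,0,-8.5],
    [0,0,-8.5],
    [0,0,-8.5],
    [0,0,-8.5],
    [0,0,0],
    [0,0,0],
    [0,0,0],
    [0,0,0],
    [0,0,0],
    [0,0,0],
    [0,0,0],
    [0,0,0],
    [0,0,0],
    [0,0,0],
    [0,0,0],
    [0,0,0],
    [0,0,0],
    [0,0,0],
    [0,0,0],
    [0,0,0],
  ],
  grip=[-1,-1,-1,-1,-1,-1,-1,-1,-1,-1,-1,-1,-1,-1,-1,-1,-1,-1,-1,-1],
)

```text
clock: 33.95
tool_pos: [0.6228, -0.1093, 0.1467]
eef_rot: [-0.031, 1.0, -0.001, 0.001]
contact_force: [-0.5, 0.3, -2.1]
opening: 0.498
finger_force: 35.0
```

```bash
python3 go.py .621 -.110 .1162 93.5
```

```text
clock 33.95 cur phi 93.55 rotvec [-0.09  0.07  0.05] shift after [ 0.0019 -0.0006  0.0305] q [ 0.48  1.   -0.74  1.64  0.85  0.85  1.01]
```

>>> play_rows(
  translation=[
    [0.0015,-0.0005,0.015],
    [0,0,0.01],
    [0,0,0.0045],
    [0,0,0],
    [0,0,0],
    [0,0,0],
  ],
  delta_rot=[
    [0,0,0],
    [0,0,0],
    [0,0,0],
    [0,0,0],
    [0,0,0],
    [0,0,0],
  ],
  grip=[-1,-1,-1,-1,-1,-1],
)

```text
clock: 34.7
tool_pos: [0.6209, -0.11, 0.1161]
eef_rot: [-0.031, 1.0, -0.001, -0.0]
contact_force: [0.2, -0.2, -2.8]
opening: 0.494
finger_force: 35.0
```

```bash
python3 go.py .621 -.110 .1150 93.5
```

```text
clock 34.7 cur phi 93.55 rotvec [-0.07 -0.02  0.05] shift after [-0.0001 -0.      0.0011] q [ 0.47  1.04 -0.71  1.65  0.89  0.81  0.98]
```

>>> play_rows(
  translation=[
    [0,0,0.001],
    [0,0,0.0005],
    [0,0,0],
    [0,0,0],
  ],
  delta_rot=[
    [0,0,0],
    [0,0,0],
    [0,0,0],
    [0,0,0],
  ],
  grip=[-1,-1,-1,-1],
)

```text
clock: 35.2
tool_pos: [0.6209, -0.1099, 0.1152]
eef_rot: [-0.031, 1.0, -0.001, -0.0]
contact_force: [-2.6, 0.0, 5.7]
opening: 0.495
finger_force: 35.0
```

>>> play_rows(
  translation=[
    [0,0,0],
    [0,0,0],
    [0,0,0],
    [0,0,0],
    [0,0,-0.03],
    [0,0,-0.04],
    [0,0,-0.04],
    [0,0,-0.03],
    [0,0,0],
    [0,0,0],
  ],
  delta_rot=[
    [0,0,0],
    [0,0,0],
    [0,0,0],
    [0,0,0],
    [0,0,0],
    [0,0,0],
    [0,0,0],
    [0,0,0],
    [0,0,0],
    [0,0,0],
  ],
  grip=[1,1,1,1,1,1,1,1,1,1],
)

```text
clock: 36.45
tool_pos: [0.6204, -0.1101, 0.2537]
eef_rot: [-0.031, 1.0, -0.001, -0.001]
contact_force: [-0.4, -0.8, 0.0]
opening: 0.999
finger_force: 0.0
```

```bash
python3 chk.py w10 toe_piece .621 -.110 3.2 .040; python3 go.py .4611 .1755 .15 114.3
```

```text
w10 toe_piece [(0.58, 3649, [253, 181]), (0.55, 2334, [475, 73]), (0.39, 58, [510, 10])]
toe_piece [ 0.6207 -0.1099  3.2016] 183.4 0.099
36.55 [ 0.6202 -0.11    0.2531]
clock 36.55 cur phi 93.56 rotvec [ -0.04  -0.19 -20.74] shift after [0.0275 0.3257 0.1031] q [ 0.53  0.87 -0.83  1.58  0.72  1.02  1.12]
```

View pics/w10.png

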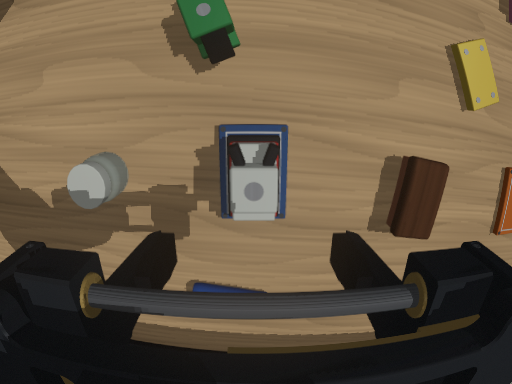

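Toe stack done and centred at (253,180). Next is the yellow heel plate.

>>> play_rows(
  translation=[
    [0,0,0],
    [0,0,0],
    [0.0035,0.0407,0],
    [0.0035,0.0407,0],
    [0.0035,0.0407,0],
    [0.0035,0.0407,0],
    [0.0035,0.0407,0.02],
    [0.0035,0.0407,0.02],
    [0.0035,0.0407,0.02],
    [0.003,0.0408,0.02],
    [0,0,0.02],
    [0,0,0],
    [0,0,0],
    [0,0,0],
  ],
  delta_rot=[
    [0,0,-10.4],
    [0,0,-10.3],
    [0,0,0],
    [0,0,0],
    [0,0,0],
    [0,0,0],
    [0,0,0],
    [0,0,0],
    [0,0,0],
    [0,0,0],
    [0,0,0],
    [0,0,0],
    [0,0,0],
    [0,0,0],
  ],
  grip=[1,1,1,1,1,1,1,1,1,1,1,1,1,1],
)

```text
clock: 38.3
tool_pos: [0.4625, 0.1753, 0.1548]
eef_rot: [-0.209, 0.978, -0.0, 0.0]
contact_force: [0.2, -0.8, -0.4]
opening: 0.996
finger_force: 0.0
```

```bash
python3 chk.py w11 heel_plate .4611 .1755 .425 0;python3 go.py .4611 .1755 .067 114.3
```

```text
w11 heel_plate [(0.92, 7538, [254, 196])]
heel_plate [0.461  0.1759 0.4312] 24.7 0.028
38.4 [0.4625 0.1754 0.1549]
clock 38.4 cur phi 114.19 rotvec [-0.06  0.01 -0.11] shift after [0.0012 0.0006 0.0879] q [-0.02  0.87 -0.73  2.06  1.04  0.64  0.51]
```

>>> play_rows(
  translation=[
    [0.001,0.001,0.03],
    [0,0,0.03],
    [0,0,0.018],
    [0,0,0.01],
    [0,0,0],
    [0,0,0],
  ],
  delta_rot=[
    [0,0,-0.4],
    [0,0,0],
    [0,0,0],
    [0,0,0],
    [0,0,0],
    [0,0,0],
  ],
  grip=[1,1,1,1,1,1],
)

```text
clock: 39.15
tool_pos: [0.461, 0.1763, 0.067]
eef_rot: [-0.213, 0.977, -0.0, 0.0]
contact_force: [-0.1, 0.2, -0.2]
opening: 0.999
finger_force: 0.0
```

```bash
python3 go.py .461 .1757 .067 114.5
```

```text
clock 39.15 cur phi 114.64 rotvec [-0.04  0.01  0.14] shift after [ 0.0002 -0.0006  0.    ] q [-0.11  1.01 -0.58  2.08  1.32  0.5   0.26]
```

>>> play_rows(
  translation=[
    [0,0,0],
    [0,0,0],
    [0,0,0],
    [0,0,0],
    [0,0,0],
    [0,0,0],
    [0,0,-0.03],
    [0,0,-0.03],
    [0,0,-0.03],
    [0,0,0],
    [0,0,0],
    [-0.0367,0.0243,0],
    [-0.0367,0.0243,0],
    [-0.0367,0.0243,0],
    [-0.0367,0.0243,0],
    [-0.0367,0.0242,0],
    [0,0,0],
    [0,0,0],
    [0,0,0],
  ],
  delta_rot=[
    [0,0,0],
    [0,0,0],
    [0,0,0],
    [0,0,0],
    [0,0,0],
    [0,0,0],
    [0,0,0],
    [0,0,0],
    [0,0,0],
    [0,0,9.6],
    [0,0,9.5],
    [0,0,0],
    [0,0,0],
    [0,0,0],
    [0,0,0],
    [0,0,0],
    [0,0,0],
    [0,0,0],
    [0,0,0],
  ],
  grip=[-1,-1,-1,-1,-1,-1,-1,-1,-1,-1,-1,-1,-1,-1,-1,-1,-1,-1,-1],
  squeeze=35,
)

```text
clock: 41.52
tool_pos: [0.6307, 0.3137, 0.1558]
eef_rot: [-0.049, 0.999, -0.001, -0.001]
contact_force: [-0.1, -0.5, -0.7]
opening: 0.63
finger_force: 35.0
```

```bash
python3 go.py .632 .3147 .080 95.5
```

```text
clock 41.525 cur phi 95.58 rotvec [-0.16 -0.11  0.08] shift after [-0.0014  0.0009  0.0758] q [-0.19  1.06 -0.73  1.38  0.77  1.    0.57]
```

>>> play_rows(
  translation=[
    [-0.001,0.001,0.025],
    [0,0,0.025],
    [0,0,0.017],
    [0,0,0.008],
    [0,0,0],
    [0,0,0],
    [0,0,0],
  ],
  delta_rot=[
    [0,0,0],
    [0,0,0],
    [0,0,0],
    [0,0,0],
    [0,0,0],
    [0,0,0],
    [0,0,0],
  ],
  grip=[-1,-1,-1,-1,-1,-1,-1],
)

```text
clock: 42.4
tool_pos: [0.6327, 0.3161, 0.0817]
eef_rot: [-0.048, 0.999, -0.0, 0.0]
contact_force: [-0.0, -0.4, -0.9]
opening: 0.631
finger_force: 35.0
```

```bash
python3 go.py .632 .3147 .079 95.5
```

```text
clock 42.4 cur phi 95.55 rotvec [-0.04  0.03  0.05] shift after [ 0.0009 -0.0013  0.0027] q [-0.21  1.16 -0.69  1.39  0.84  0.9   0.53]
```

>>> play_rows(
  translation=[
    [0.001,-0.0012,0],
    [0,0,0.0015],
    [0,0,0.001],
    [0,0,0.0005],
    [0,0,0],
    [0,0,0],
  ],
  delta_rot=[
    [0,0,0],
    [0,0,0],
    [0,0,0],
    [0,0,0],
    [0,0,0],
    [0,0,0],
  ],
  grip=[-1,-1,-1,-1,-1,-1],
)

```text
clock: 43.15
tool_pos: [0.6315, 0.3145, 0.0786]
eef_rot: [-0.048, 0.999, -0.001, -0.0]
contact_force: [-1.8, -2.0, 5.9]
opening: 0.632
finger_force: 35.0
```

>>> play_rows(
  translation=[
    [0,0,0],
    [0,0,0],
    [0,0,0],
    [0,0,0],
    [0,0,-0.03],
    [0,0,-0.04],
    [0,0,-0.04],
    [0,0,-0.03],
    [0,0,0],
    [0,0,0],
  ],
  delta_rot=[
    [0,0,0],
    [0,0,0],
    [0,0,0],
    [0,0,0],
    [0,0,0],
    [0,0,0],
    [0,0,0],
    [0,0,0],
    [0,0,0],
    [0,0,0],
  ],
  grip=[1,1,1,1,1,1,1,1,1,1],
)

```text
clock: 44.4
tool_pos: [0.6313, 0.3142, 0.217]
eef_rot: [-0.048, 0.999, -0.001, -0.001]
contact_force: [-0.2, 0.2, -0.5]
opening: 1.003
finger_force: 0.0
```

```bash
python3 chk.py w12 heel_plate .632 .3147 .096 .012; python3 go.py .4497 -.1695 .16 113.8
```

```text
w12 heel_plate [(0.57, 5302, [253, 183])]
heel_plate [0.6318 0.3143 0.0983] 5.6 0.023
44.5 [0.6311 0.3141 0.2163]
clock 44.5 cur phi 95.57 rotvec [ -0.13  -0.19 -18.23] shift after [ 0.3611 -0.3693  0.0563] q [-0.18  0.99 -0.77  1.35  0.72  1.09  0.61]
```

View pics/w12.png

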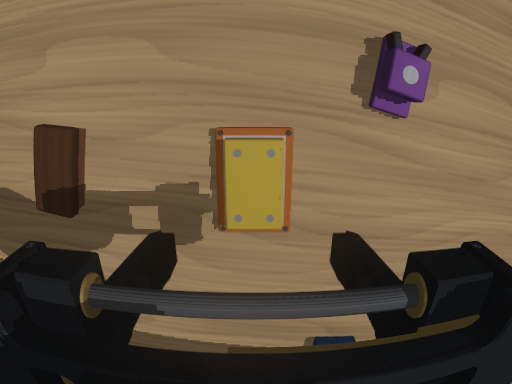

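Heel plate at (0.6318, 0.3143), 5.6°, well centred on the orange jig. Next is the green heel piece.

>>> play_rows(
  translation=[
    [0,0,0],
    [0,0,0],
    [0.03,-0.031,0],
    [0.03,-0.031,0],
    [0.03,-0.031,0],
    [0.03,-0.031,0],
    [0.03,-0.031,0],
    [0.03,-0.031,0],
    [0.03,-0.031,0],
    [0.03,-0.031,0],
    [0.03,-0.031,0],
    [0.03,-0.03,0],
    [0.03,-0.03,0],
    [0.031,-0.03,0.02],
    [0,0,0.02],
    [0,0,0],
    [0,0,0],
    [0,0,0],
  ],
  delta_rot=[
    [0,0,-9.1],
    [0,0,-9.1],
    [0,0,0],
    [0,0,0],
    [0,0,0],
    [0,0,0],
    [0,0,0],
    [0,0,0],
    [0,0,0],
    [0,0,0],
    [0,0,0],
    [0,0,0],
    [0,0,0],
    [0,0,0],
    [0,0,0],
    [0,0,0],
    [0,0,0],
    [0,0,0],
  ],
  grip=[1,1,1,1,1,1,1,1,1,1,1,1,1,1,1,1,1,1],
)

```text
clock: 46.75
tool_pos: [0.4504, -0.1678, 0.1794]
eef_rot: [-0.206, 0.978, -0.001, 0.0]
contact_force: [0.4, 0.5, 0.5]
opening: 0.999
finger_force: 0.0
```

```bash
python3 chk.py w13 heel_piece .4497 -.1695 .4154 0;python3 go.py .4497 -.1695 .078 113.8
```

```text
w13 heel_piece [(0.88, 5636, [252, 197])]
heel_piece [ 0.4495 -0.1694  0.4063] 23.3 0.076
46.85 [ 0.4502 -0.1681  0.1793]
clock 46.85 cur phi 113.8 rotvec [-0.09  0.    0.  ] shift after [ 0.0011 -0.0011  0.1013] q [ 0.74  0.84 -0.81  2.08  1.02  0.68  1.21]
```

View pics/w13.png

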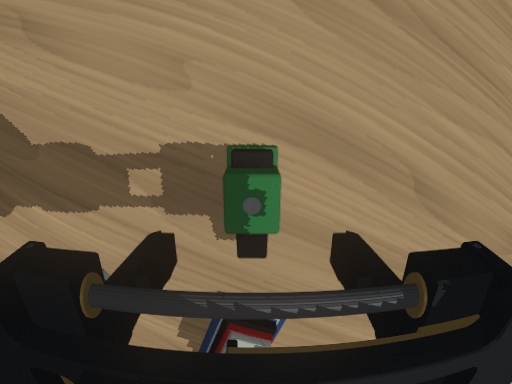

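The green heel piece is square between the fingers at (252,195). I'll descend, grip and lift.

>>> play_rows(
  translation=[
    [0.001,-0.001,0.03],
    [0,0,0.03],
    [0,0,0.025],
    [0,0,0.016],
    [0,0,0],
    [0,0,0],
    [0,0,0],
    [0,0,0],
    [0,0,0],
    [0,0,0],
    [0,0,0],
    [0,0,0],
  ],
  delta_rot=[
    [0,0,0],
    [0,0,0],
    [0,0,0],
    [0,0,0],
    [0,0,0],
    [0,0,0],
    [0,0,0],
    [0,0,0],
    [0,0,0],
    [0,0,0],
    [0,0,0],
    [0,0,0],
  ],
  grip=[1,1,1,1,1,1,-1,-1,-1,-1,-1,-1],
  squeeze=35,
)

```text
clock: 48.35
tool_pos: [0.4492, -0.1699, 0.0778]
eef_rot: [-0.206, 0.979, -0.001, -0.0]
contact_force: [0.9, -0.1, 1.5]
opening: 0.499
finger_force: 35.0
```

>>> play_rows(
  translation=[
    [0,0,-0.03],
    [0,0,-0.04],
    [0,0,-0.04],
    [0,0,-0.03],
    [0,0,0],
    [0,0,0],
    [0,0,0],
  ],
  delta_rot=[
    [0,0,0],
    [0,0,0],
    [0,0,0],
    [0,0,0],
    [0,0,0],
    [0,0,0],
    [0,0,0],
  ],
  grip=[-1,-1,-1,-1,-1,-1,-1],
)

```text
clock: 49.22
tool_pos: [0.4485, -0.1698, 0.2165]
eef_rot: [-0.206, 0.979, -0.0, -0.002]
contact_force: [-0.5, -0.1, -2.5]
opening: 0.494
finger_force: 35.0
```

```bash
python3 go.py .632 .3147 .21 95.5
```

```text
clock 49.225 cur phi 113.76 rotvec [ 1.000e-02 -1.800e-01  1.826e+01] shift after [-0.2291  0.4646  0.0065] q [ 0.77  0.78 -0.85  2.06  0.9   0.73  1.32]
```

>>> play_rows(
  translation=[
    [0,0,0],
    [0,0,0],
    [-0.0191,0.0387,0],
    [-0.0191,0.0387,0],
    [-0.0191,0.0387,0],
    [-0.0191,0.0387,0],
    [-0.0191,0.0387,0],
    [-0.0191,0.0387,0],
    [-0.0191,0.0387,0],
    [-0.0191,0.0387,0],
    [-0.0191,0.0387,0],
    [-0.0191,0.0387,0],
    [-0.0191,0.0387,0],
    [-0.019,0.0389,0],
    [0,0,0.04],
    [0,0,0.03],
    [0,0,0],
    [0,0,0],
    [0,0,0],
    [0,0,0],
  ],
  delta_rot=[
    [0,0,9.2],
    [0,0,9.1],
    [0,0,0],
    [0,0,0],
    [0,0,0],
    [0,0,0],
    [0,0,0],
    [0,0,0],
    [0,0,0],
    [0,0,0],
    [0,0,0],
    [0,0,0],
    [0,0,0],
    [0,0,0],
    [0,0,0],
    [0,0,0],
    [0,0,0],
    [0,0,0],
    [0,0,0],
    [0,0,0],
  ],
  grip=[-1,-1,-1,-1,-1,-1,-1,-1,-1,-1,-1,-1,-1,-1,-1,-1,-1,-1,-1,-1],
)

```text
clock: 51.72
tool_pos: [0.6337, 0.3147, 0.1484]
eef_rot: [-0.047, 0.999, -0.0, 0.001]
contact_force: [-0.7, -0.2, -2.8]
opening: 0.5
finger_force: 35.0
```

```bash
python3 go.py .632 .3145 .1068 95.5
```

```text
clock 51.725 cur phi 95.44 rotvec [-0.02  0.07 -0.06] shift after [ 0.0017 -0.      0.0416] q [-0.21  1.06 -0.7   1.38  0.75  0.97  0.59]
```

>>> play_rows(
  translation=[
    [0.001,0,0.02],
    [0,0,0.014],
    [0,0,0.006],
    [0,0,0],
    [0,0,0],
    [0,0,0],
  ],
  delta_rot=[
    [0,0,0],
    [0,0,0],
    [0,0,0],
    [0,0,0],
    [0,0,0],
    [0,0,0],
  ],
  grip=[-1,-1,-1,-1,-1,-1],
)

```text
clock: 52.48
tool_pos: [0.6323, 0.3144, 0.107]
eef_rot: [-0.048, 0.999, -0.001, -0.0]
contact_force: [-0.0, -0.4, -1.8]
opening: 0.498
finger_force: 35.0
```

```bash
python3 go.py .632 .3145 .1056 95.5
```

```text
clock 52.475 cur phi 95.45 rotvec [-0.06 -0.02 -0.05] shift after [0.0003 0.0002 0.0014] q [-0.22  1.11 -0.67  1.39  0.79  0.91  0.56]
```

>>> play_rows(
  translation=[
    [0,0,0.001],
    [0,0,0.0007],
    [0,0,0],
    [0,0,0],
  ],
  delta_rot=[
    [0,0,0],
    [0,0,0],
    [0,0,0],
    [0,0,0],
  ],
  grip=[-1,-1,-1,-1],
)

```text
clock: 52.98
tool_pos: [0.6323, 0.3144, 0.1059]
eef_rot: [-0.048, 0.999, -0.001, -0.0]
contact_force: [-2.0, -0.9, 2.5]
opening: 0.494
finger_force: 35.0
```

>>> play_rows(
  translation=[
    [0,0,0],
    [0,0,0],
    [0,0,0],
    [0,0,0],
    [0,0,-0.03],
    [0,0,-0.04],
    [0,0,-0.04],
    [0,0,-0.03],
    [0,0,0],
    [0,0,0],
  ],
  delta_rot=[
    [0,0,0],
    [0,0,0],
    [0,0,0],
    [0,0,0],
    [0,0,0],
    [0,0,0],
    [0,0,0],
    [0,0,0],
    [0,0,0],
    [0,0,0],
  ],
  grip=[1,1,1,1,1,1,1,1,1,1],
)

```text
clock: 54.22
tool_pos: [0.6319, 0.3139, 0.2443]
eef_rot: [-0.048, 0.999, -0.001, -0.001]
contact_force: [0.1, 0.1, -0.1]
opening: 1.0
finger_force: 0.0
```

```bash
python3 chk.py w14 heel_piece .632 .3145 .096 .028; python3 - <<'E'
from plant import r
import cv2,numpy as np
a=cv2.imread('pics/w14.png'); b=r.snapshot('scene'); c=r.snapshot('side')
C=np.zeros((600,800,3),np.uint8); C[:300,:400]=cv2.resize(a,(400,300)); C[:300,400:]=cv2.resize(c[120:320,100:367],(400,300)); C[300:,:400]=cv2.resize(b[130:300,110:337],(400,300)); C[300:,400:]=cv2.resize(b[130:300,250:477],(400,300))
cv2.imwrite('pics/fin.png',C)
E
```

```text
w14 heel_piece [(0.56, 4210, [254, 188])]
heel_piece [0.6329 0.3143 0.0909] 5.2 0.079
54.325 [0.6317 0.3139 0.2436]
```

View pics/fin.png

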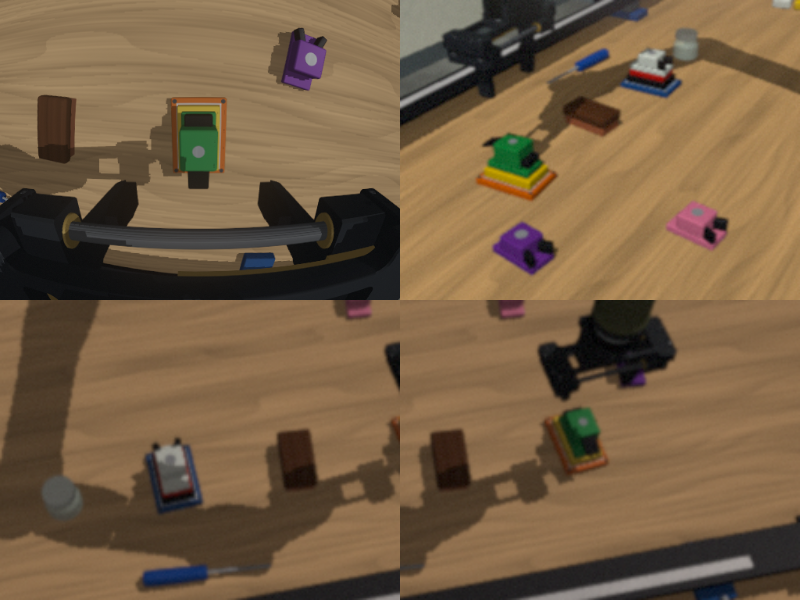

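Both stacks stand complete and flat: toe at (173,475) and heel at (577,440) in the picture. The jar, brush, driver and look-alikes are where they were. I'll hand the job in.

```bash
python3 -c "
from plant import r
print(r.finish_job())"
```

```text
the job is handed in; nothing more can be done
None
```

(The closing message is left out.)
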